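Set the grinder's swivel tool rest to the rider and lock it

TASK

Set the angle of the hand grinder's swivelling tool rest: push the upright wooden peg on its lever round the arc until the rest's pointer points at the middle of the rider tab on the graduated scale, and only then push the lock plunger straight in until it is fully home. Do it by pushing alone, and leave the rider, the crank and the padlock, file, gate hinge and washer lying around the grinder where they are.

Things in the scene. Friction and masses are not known exactly. Their poses are not given: they have to be found in the camera images.
- grinder: Fixed hand grinder; origin on the cart top under the tool rest's vertical swivel axis, the centre of a graduated scale plate (radius 95 mm, 12 mm high). Own frame, z up, yaw within 0.25 rad: wheel and stand on +y from y 80 mm, to 210 mm high, x -26 to 105 mm (crank to x 160 mm); lever on the -y side; scale, pointer, rider on +x; lock plunger on -x.
- rest_ring (a joint): Rest angle about the swivel axis, rad, anticlockwise from above, -0.75 to 0.75. At 0 the lever points along the grinder's -y, the pointer along its +x; growing carries the lever towards +x. Starts at -0.70 to -0.35, at least 0.25 below the rider. Dry friction, about 2.5 N at the peg; no spring, hardly coasts. Ring radius 60 mm, top 26 mm high; rest table on it 60 x 70 mm, top 77 mm high.
- lever_peg (a point): Centre of the top of the lever's wooden peg, 66 mm above the cart, 110 mm from the swivel axis. The peg is a vertical cylinder, 16 mm diameter, 20 to 66 mm high, outside the scale plate. The lever arm carrying it is 12 mm wide, 18 to 26 mm high, runs in to the ring and ends 13 mm outside the peg's centre. Axes turn with the ring: lever along -y.
- pointer_tip (a point): Tip of the ring's narrow pointer, 79 mm from the swivel axis, 18 mm high, a quarter turn anticlockwise (from above) of the lever. Its x axis points outward from the swivel axis along the pointer.
- rider (a joint): Angle of the rider about the same swivel axis, rad, same zero and sense as joint rest_ring: the pointer points at the rider when both values are equal. Lies between -0.1 and 0.55. It is the setting and must not be moved.
- rider_mark (a point): Middle of the rider's inner end, 81 mm from the swivel axis, 16 mm high. The rider is a small brass saddle on the rim of the scale plate: a flat tab 10 mm wide, 22 mm long, with a round screw head 10 mm across, up to 29 mm high. Its x axis points outward from the swivel axis.
- lock_plunger (a joint): Travel of the lock plunger, m: 0 = out (as it starts), 0.016 = fully home. Dry friction of about 4 N, no spring: it stays where it is left.
- plunger_face (a point): Centre of the plunger's flat outer face: an upright steel disc, 28 mm diameter, 8 mm thick, centre 32 mm above the cart, 126 mm from the swivel axis on the grinder's -x side when out. Push along the point's +x (grinder's +x, towards the axis). Behind it a 10 mm stem enters a fixed block 40 mm wide, 46 mm high, whose face is 101 mm from the axis.
- crank_handle (a point): Middle of the wooden crank handle, on the grinder's +x side beyond the wheel; the handle runs along the grinder's x, 75 mm long, 26 mm diameter, 85 mm from the crank's axle. Leave alone.
- padlock: Chrome padlock lying flat, body 44 x 48 x 22 mm with shackle reaching 59 mm along its +x; origin under the body's centre. Loose bystander.
- file: Steel file lying flat, 218 mm long along its x (-113 to 105 mm), 22 mm wide, 6 mm thick; origin on the underside. Loose bystander.
- gate_hinge: Galvanized hook-and-eye gate hinge lying flat, strap 100 x 28 x 5 mm along its x with a 20 mm high knuckle at its -x end, 123 mm long overall; origin on the underside near the middle. Loose bystander.
- washer: Bronze hinge washer lying flat, 40 mm across, 20 mm hole, 5 mm thick; origin at the centre of its underside. Loose bystander.

How it is judged:
On the way, in this order (a step that is already met when the one before it is completed fails the run):
1. the pointer points at the rider while the lock plunger is still out (angle between the x axis of pointer_tip and the x axis of rider_mark, either way round below 0.06 rad and value of joint lock_plunger below 0.006 m), for 0.2 s.
2. the lock plunger is pushed fully home (value of joint lock_plunger above 0.0135 m), for 0.2 s.
At the end, for the whole second after the job is handed in: The pointer's direction is within 0.06 rad (3.4 degrees, half the rider's width) of the rider's, the lock plunger is at least 13.5 of 16 mm in, and the ring is at rest (angle between the x axis of pointer_tip and the x axis of rider_mark, either way round below 0.06 rad and value of joint lock_plunger above 0.0135 m and velocity of joint rest_ring between -0.03 and 0.03 rad/s); the robot touches nothing.
It fails at once if the rider is shifted by more than 4 mm (distance of rider_mark from where it was at the start of the episode above 0.004 m).
It fails at once if the crank handle is moved by more than 20 mm (distance of crank_handle from where it was at the start of the episode above 0.02 m).
It fails at once if a loose thing around the grinder is lifted, carried or shifted by more than 15 mm (distance of any of padlock, file, gate_hinge, washer from where it was at the start of the episode above 0.015 m).
It also fails if it takes over 54 s, if anything falls off the work surface, if the arm or the gripper's body presses on something with over 40 N, if the wrist force passes 120 N, or if a joint passes its speed limit or range.

ROBOT

A 6-joint arm with a two-finger parallel gripper is mounted at the origin on the work surface. World frame = base frame: x ahead of the robot, y to its left, z up, the work surface at z = 0. Lengths are in m, angles in rad, forces in N, time in s.
With the tool pointing down it reaches from about 0.25 to 0.775 m from the base axis. Payload 8.9 kg.
Tool frame: the origin (TCP) lies at the very end of the fingers, on their centre line; the grasp point (between the pads) lies manip.grasp_offset behind it (manip.grasp_offset is the distance from the TCP to the grasp point, in m); z points along the fingers, y is the direction in which the jaws open and shut (so a half turn about z gives the same grasp; the last joint's range is limited). The gripper opens to 85 mm and grips with 20 to 120 N. Pads are 22 mm wide; open, the fingers measure 114 mm over their backs; the gripper's body (76 mm by 85 mm) begins 54 mm behind the grasp point. The pads swing forward as they close: fully open they stand 13 mm farther back than shut.
Start: joints at [-1.39, 0.291, -0.153, 1.127, 0, 1.431], TCP at [0.165, -0.498, 0.231] pointing down, gripper open.
Joint ranges: [-2.52, 2.52], [-0.91, 1.74], [-1.3, 1.37], [-1.96, 2.02], [-1.52, 1.47], [-3.14, 3.14]. Speed limits (rad/s): [2.22, 2.22, 2.79, 3.14, 3.14, 3.14].

INTERFACE

Orientations are given as a unit quaternion [w, x, y, z].
In Python, from workcell import manip gives the robot as it stands.
- The arm moves only by the shell command python3 -m creep 'ROWS' [FORCE]. ROWS is JSON, a list of rows, each an object of numbers: "tx", "ty", "tz": the shift along the tool's x, y, z in m; "yaw": the turn about the tool's z in degrees; "claw": the opening, from 0 (shut) to 1 (fully open). A call has exactly 8 rows; each row shifts and turns the commanded pose from where the row before left it, along the tool's axes as they then stand; what a row does not reach is not made up. A row lasts 1/10 s, in which the tool goes at most 50 mm and 8.59 degrees, less where a joint would pass 70% of its speed; a pose out of reach is approached as far as the arm can. A call is refused whole if a number of a shift passes 0.05 or a number of a turn 8.59, either way. A call with a gripper value outside its range is refused whole. The fingers move at their own pace and stop on an object; FORCE is the grip in N (left out, the last holds). Time passes only in rows, so rows that do not move let the fingers close, or fill a call up. It gives the time, the measured TCP pose, the force and the opening at its end, in the units of the state.
- manip.sense(): the state, without advancing time (a new reading comes with each control period).
- manip.snapshot(name): name is "side" or "top" or "wrist"; returns the picture (480x640x3 uint8, red, green, blue); there is no depth.
- manip.calibration(name): a dict with "camera_matrix" (3x3 intrinsics, pixels), "rvec" (rotation vector, rad) and "tvec" (3), from world to camera coordinates, as OpenCV has them; the wrist camera has in their place "mount" (4x4, takes a point from camera to tool coordinates, whose origin is the TCP and whose axes are the flange's). Camera axes: x right, y down, z forward; pixel columns grow to the right and rows downward; lengths in m; the calibration is good to about 2 mm. A picture is of the moment at which its call begins: read the wrist's pose just before it. calibration takes no time and is no camera call.
- manip.job_done(): hands the job in, once; it reports no verdict.
The state is a dict: "clock": time; "joints": joint angles; "joint_vel": joint speeds; "joint_torque": joint torques, N m; "ee_pos": TCP position; "ee_rot": TCP orientation; "wrist_force": force on the tool from outside, world axes, zero at the start; "ft_torque": the same for the moment, N m; "finger_gap": finger opening in m.
Only numpy, scipy, OpenCV 4.12 (cv2) and the standard library are available. Lean on these libraries where they do the work, as an engineer would, in place of code of your own. Each camera call takes 0.05 s, during which the arm holds its last target. There are 200 camera calls.

## Working session

There is one attempt and no reset: what is moved stays moved. The work goes in short steps, Python scripts to look and compute and a shell command to move; the robot and the scene stay as the last step left them, time stands still between calls to the robot, and variables do not carry over. Pictures are saved under pics/ and viewed, about 8 in all and at most 12, crops included, and the job is handed in when it is done.

```bash
mkdir -p pics; ls; python3 - <<'E'
from workcell import manip
import cv2,numpy as np
s=manip.sense();print({k:np.round(v,3) for k,v in s.items()},manip.grasp_offset)
for n in("top","side"):
    im=manip.snapshot(n);cv2.imwrite(f"pics/{n}0.png",im[:,:,::-1])
    c=manip.calibration(n);print(n,c)
print(manip.calibration("wrist"))
E
```

```text
pics
{'clock': np.float64(0.0), 'joints': array([-1.39 ,  0.291, -0.154,  1.127, -0.   ,  1.431]), 'joint_vel': array([-0.001,  0.   ,  0.   ,  0.001,  0.002,  0.001]), 'joint_torque': array([-2.0000e-03, -5.3714e+01,  3.3137e+01,  1.6000e-02, -0.0000e+00,
       -0.0000e+00]), 'ee_pos': array([ 0.165, -0.498,  0.231]), 'ee_rot': array([-0.001,  0.987,  0.159, -0.   ]), 'wrist_force': array([-0.43 ,  0.   ,  0.172]), 'ft_torque': array([-0.017, -0.038, -0.006]), 'finger_gap': np.float64(0.085)} 0.0187
top {'camera_matrix': array([[517.3767441 ,   0.        , 317.31413313],
       [  0.        , 517.3767441 , 235.43312307],
       [  0.        ,   0.        ,   1.        ]]), 'rvec': array([ 2.14217577, -2.18876667,  0.15534305]), 'tvec': array([0.04838859, 0.6112992 , 0.92081748])}
side {'camera_matrix': array([[575.43827866,   0.        , 321.24241854],
       [  0.        , 575.43827866, 238.05384382],
       [  0.        ,   0.        ,   1.        ]]), 'rvec': array([ 2.11267158, -0.43334199,  0.23000288]), 'tvec': array([-0.55472499,  0.26455414,  0.74451699])}
{'camera_matrix': array([[350.02342523,   0.        , 321.59724409],
       [  0.        , 350.02342523, 235.31761982],
       [  0.        ,   0.        ,   1.        ]]), 'mount': array([[ 4.16875621e-04, -9.48046898e-01, -3.18130329e-01,
         8.15519745e-02],
       [ 9.99999758e-01,  5.72650095e-04, -3.96138360e-04,
         6.71713630e-05],
       [ 5.57735106e-04, -3.18130087e-01,  9.48046907e-01,
        -1.41238021e-01],
       [ 0.00000000e+00,  0.00000000e+00,  0.00000000e+00,
         1.00000000e+00]])}
```

View pics/top0.png

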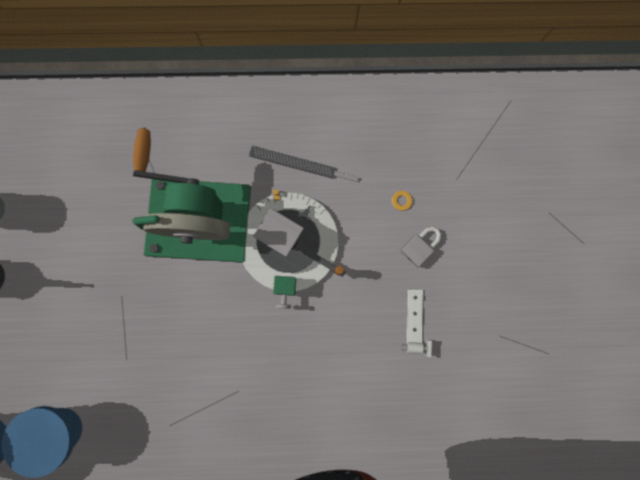

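View pics/side0.png

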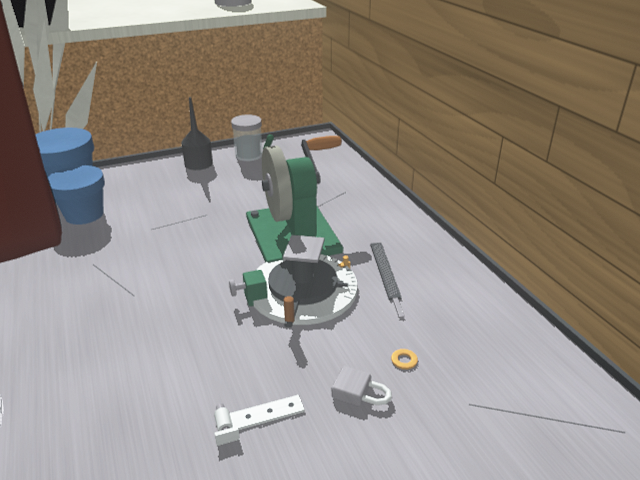

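The top view shows the scale plate centred near (290,242), the peg at (340,270), the rider at (277,195), the pointer at about (307,213) and the plunger at (281,305). The grinder stand is to the left and the file lies above the plate.

```bash
cat > h.py <<'E'
import cv2,numpy as np
from workcell import manip
from scipy.spatial.transform import Rotation as Rn
def cam(n,s=None):
    c=manip.calibration(n);K=c["camera_matrix"]
    if n!="wrist":
        R=cv2.Rodrigues(c["rvec"])[0];return K,R,np.array(c["tvec"]).ravel()
    w,x,y,z=s["ee_rot"];T=np.eye(4);T[:3,:3]=Rn.from_quat([x,y,z,w]).as_matrix();T[:3,3]=s["ee_pos"]
    M=np.linalg.inv(T@c["mount"]);return K,M[:3,:3],M[:3,3]
def ray(C,uv,z):
    K,R,t=C;uv=np.atleast_2d(np.array(uv,float))
    d=(np.linalg.inv(K)@np.c_[uv,np.ones(len(uv))].T).T@R;o=-R.T@t
    return o+d*((z-o[2])/d[:,2])[:,None]
def proj(C,P):
    K,R,t=C;p=(np.atleast_2d(P)@R.T+t)@K.T;return p[:,:2]/p[:,2:]
def blobs(im,lo,hi,amin=6):
    m=cv2.inRange(cv2.cvtColor(im,cv2.COLOR_RGB2HSV),lo,hi)
    n,l,st,ce=cv2.connectedComponentsWithStats(m)
    return [(st[i][:5].tolist(),ce[i].round(1).tolist()) for i in range(1,n) if st[i][4]>=amin],m
E
python3 - <<'E'
from h import *
im=cv2.imread("pics/top0.png")[:,:,::-1];C=cam("top")
print("cam centre",-C[1].T@C[2])
for nm,lo,hi in(("orange",(5,120,60),(30,255,255)),("green",(60,100,20),(95,255,255))):
    for b in blobs(np.ascontiguousarray(im),lo,hi,4)[0]:
        if b[0][1]>100: print(nm,b,ray(C,b[1],.03).round(4)[0])
# plate rim: bright pixels
g=cv2.cvtColor(np.ascontiguousarray(im),cv2.COLOR_RGB2GRAY);m=(g>165).astype(np.uint8)
m[:180]=0;m[:,:235]=0;m[300:]=0;m[:,350:]=0
cn=max(cv2.findContours(m,0,cv2.CHAIN_APPROX_NONE)[0],key=cv2.contourArea)
h=cv2.convexHull(cn)[:,0];P=ray(C,h,.012)[:,:2]
A=np.c_[2*P,np.ones(len(P))];s=np.linalg.lstsq(A,(P**2).sum(1),rcond=None)[0]
print("centre",s[:2],"r",np.sqrt(s[2]+s[0]**2+s[1]**2),len(P))
crop=cv2.resize(im[170:320,230:370],None,fx=4,fy=4,interpolation=cv2.INTER_CUBIC);cv2.imwrite("pics/crop1.png",crop)
E
```

```text
cam centre [0.49315176 0.05424713 0.98883345]
orange ([133, 129, 17, 42, 553], [141.2, 149.6]) [0.784  0.3653 0.03  ]
orange ([273, 190, 7, 10, 45], [276.0, 194.7]) [0.6921 0.1112 0.03  ]
orange ([392, 191, 20, 19, 219], [401.6, 200.2]) [ 0.677  -0.1257  0.03  ]
orange ([335, 266, 9, 9, 60], [338.9, 269.8]) [ 0.5482 -0.0035  0.03  ]
green ([145, 179, 105, 83, 5234], [201.9, 218.2]) [0.65 0.25 0.03]
green ([133, 216, 26, 12, 153], [145.0, 220.1]) [0.6485 0.3556 0.03  ]
green ([274, 277, 21, 18, 335], [284.4, 285.3]) [0.5218 0.0978 0.03  ]
centre [0.58619546 0.09303799] r 0.07829790991722187 17
```

View pics/crop1.png

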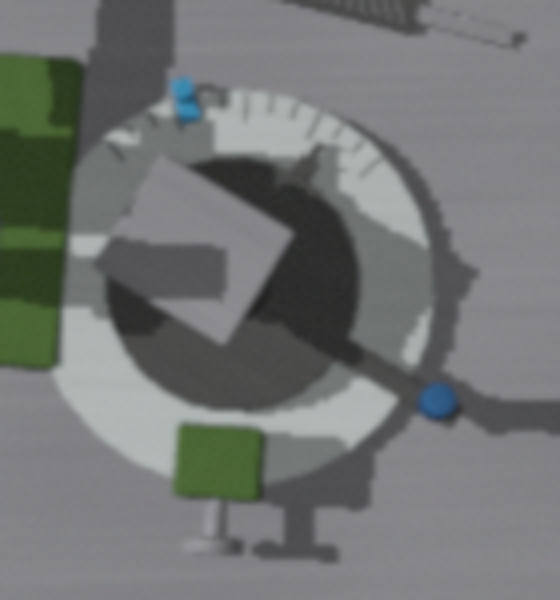

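Crop of the same picture: ring, pointer tip (crop ~(318,150)), rider (~(186,98)), lever arm and peg (438,400), green block (219,461) and plunger face (~(212,546)) are all clear. The plate's circle centre is at about pixel (288.3,242.2). Next I move the wrist camera over it for a finer view, with the fingers shut.

```bash
python3 -m creep '[{"tx":0.031,"ty":-0.021,"claw":0},{"tx":0.031,"ty":-0.021,"claw":0},{"tx":0.031,"ty":-0.021,"claw":0},{"tx":0.031,"ty":-0.021,"claw":0},{"tx":0.031,"ty":-0.021,"claw":0},{"tx":0.031,"ty":-0.021,"claw":0},{"tx":0.031,"ty":-0.021,"claw":0},{"tx":0.031,"ty":-0.021,"claw":0}]' 40
python3 -m creep '[{"tx":0.031,"ty":-0.021,"claw":0},{"tx":0.031,"ty":-0.021,"claw":0},{"tx":0.031,"ty":-0.021,"claw":0},{"tx":0.031,"ty":-0.021,"claw":0},{"tx":0.031,"ty":-0.021,"claw":0},{"tx":0.031,"ty":-0.021,"claw":0},{"tx":0.02,"ty":-0.01,"claw":0},{"claw":0}]'
python3 - <<'E'
from h import *
s=manip.sense();im=manip.snapshot("wrist");cv2.imwrite("pics/w1.png",im[:,:,::-1])
print(s["clock"],s["ee_pos"],s["ee_rot"],s["finger_gap"],s["wrist_force"])
np.save("w1.npy",np.r_[s["ee_pos"],s["ee_rot"]])
C=cam("top");print("ctr",ray(C,[288.3,242.2],.012),"ptr",ray(C,[309.5,207.5],.018),"peg",ray(C,[339.5,269.7],.066),"face",ray(C,[282.8,306.8],.04),"blk",ray(C,[284.5,285.3],.046))
E
```

```text
0.1 [ 0.16496874 -0.49798934  0.2308106 ] [-5.76337701e-04  9.87246354e-01  1.59198944e-01 -1.95812596e-05] 0.0855473504789272 [0.12143342 0.33400302 0.30943524]
ctr [[0.60361291 0.0900741  0.012     ]] ptr [[0.66856829 0.04849602 0.018     ]] peg [[ 0.54624984 -0.00240463  0.066     ]] face [[0.48268502 0.10086095 0.04      ]] blk [[0.52129487 0.09693634 0.046     ]]validation failed for argument at $[0]...
validation failed for argument at $[0]...
```

View pics/w1.png

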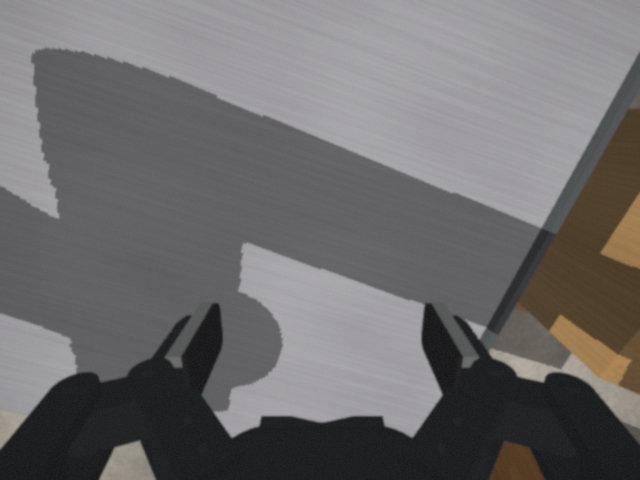

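The picture shows only the cart and the open fingers: both moves were refused, most likely because every row needs all five keys. The top-view estimates agree with the given sizes: the peg is at 109 mm, the pointer tip at 77 mm and the plunger face at 121 mm.

```bash
python3 -m creep '[{"tx":0.031,"ty":-0.021,"tz":0,"yaw":0,"claw":0},{"tx":0.031,"ty":-0.021,"tz":0,"yaw":0,"claw":0},{"tx":0.031,"ty":-0.021,"tz":0,"yaw":0,"claw":0},{"tx":0.031,"ty":-0.021,"tz":0,"yaw":0,"claw":0},{"tx":0.031,"ty":-0.021,"tz":0,"yaw":0,"claw":0},{"tx":0.031,"ty":-0.021,"tz":0,"yaw":0,"claw":0},{"tx":0.031,"ty":-0.021,"tz":0,"yaw":0,"claw":0},{"tx":0.031,"ty":-0.021,"tz":0,"yaw":0,"claw":0}]' 40 &&
python3 -m creep '[{"tx":0.031,"ty":-0.021,"tz":0,"yaw":0,"claw":0},{"tx":0.031,"ty":-0.021,"tz":0,"yaw":0,"claw":0},{"tx":0.031,"ty":-0.021,"tz":0,"yaw":0,"claw":0},{"tx":0.031,"ty":-0.021,"tz":0,"yaw":0,"claw":0},{"tx":0.031,"ty":-0.021,"tz":0,"yaw":0,"claw":0},{"tx":0.031,"ty":-0.021,"tz":0,"yaw":0,"claw":0},{"tx":0.02,"ty":-0.01,"tz":0,"yaw":0,"claw":0},{"tx":0,"ty":0,"tz":0,"yaw":0,"claw":0}]' &&
python3 - <<'E'
from h import *
s=manip.sense();im=manip.snapshot("wrist");cv2.imwrite("pics/w2.png",im[:,:,::-1])
print(s["clock"],s["ee_pos"],s["ee_rot"],s["finger_gap"],s["wrist_force"])
np.save("w2.npy",np.r_[s["ee_pos"],s["ee_rot"]])
E
```

```text
clock: 0.95
ee_pos: [0.3483, -0.2595, 0.2313]
ee_rot: [-0.0, 0.987, 0.159, 0.0]
wrist_force: [0.9, 0.0, -1.2]
finger_gap: -0.0002
clock: 1.75
ee_pos: [0.5017, -0.0651, 0.2309]
ee_rot: [-0.0, 0.987, 0.161, 0.0]
wrist_force: [-0.8, -0.2, 1.3]
finger_gap: 0.0002
1.75 [ 0.50175    -0.0651231   0.23091661] [-2.53303724e-04  9.86998164e-01  1.60731305e-01  8.21382501e-05] 0.00019480472822820482 [-0.82774507 -0.16658144  1.27950915]
```

View pics/w2.png

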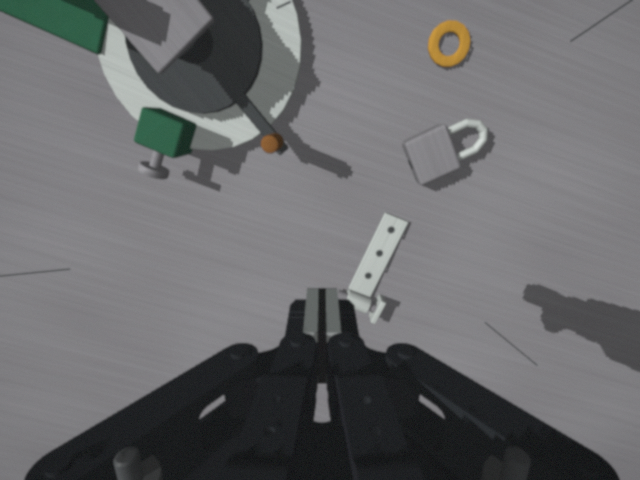

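The wrist view shows the peg top at (270,143), the plunger face near (153,168), the block and the ring. The hinge is just ahead of the fingers and must be avoided when descending. Next I cross-check the peg and plunger across the two views.

```bash
python3 - <<'E'
from h import *
p=np.load("w2.npy");C=cam("wrist",{"ee_pos":p[:3],"ee_rot":p[3:]})
im=np.ascontiguousarray(cv2.imread("pics/w2.png")[:,:,::-1])
for b in blobs(im,(5,120,60),(30,255,255),20)[0]: print(b,ray(C,b[1],.066).round(4))
print("peg",ray(C,[270,142.5],.066),"face(top edge)",ray(C,[152,163],.046),"hinge",ray(C,[[361,303],[397,217],[376,318]],.01),"padlock",ray(C,[432,155],.02))
c=np.array([.6036,.0901]);al=-.555
for a in np.arange(-.555,.24,.0985): print(round(a,3),"peg",(c+.11*np.array([np.sin(a),-np.cos(a)])).round(4))
E
```

```text
([428, 21, 42, 46, 1111], [448.7, 43.2]) [[ 0.6628 -0.1154  0.066 ]]
([261, 134, 20, 18, 274], [270.7, 142.5]) [[ 0.5466 -0.0045  0.066 ]]
peg [[ 0.54641251 -0.00389121  0.066     ]] face(top edge) [[0.49220598 0.09634541 0.046     ]] hinge [[ 0.39947739 -0.14765793  0.01      ]
 [ 0.50919085 -0.14768048  0.01      ]
 [ 0.38635291 -0.17155488  0.01      ]] padlock [[ 0.58072829 -0.15315108  0.02      ]]
-0.555 peg [ 0.5456 -0.0034]
-0.456 peg [ 0.5551 -0.0086]
-0.358 peg [ 0.5651 -0.0129]
-0.259 peg [ 0.5754 -0.0162]
-0.161 peg [ 0.586  -0.0185]
-0.062 peg [ 0.5967 -0.0197]
0.036 peg [ 0.6076 -0.0198]
0.135 peg [ 0.6184 -0.0189]
0.233 peg [ 0.629  -0.0169]
```

```bash
python3 -m creep '[{"tx":0.011,"ty":-0.033,"tz":0,"yaw":0,"claw":0},{"tx":0.011,"ty":-0.033,"tz":0,"yaw":0,"claw":0},{"tx":0,"ty":0,"tz":0,"yaw":7.1,"claw":0},{"tx":0,"ty":0,"tz":0,"yaw":7.1,"claw":0},{"tx":0,"ty":0,"tz":0,"yaw":7.1,"claw":0},{"tx":0,"ty":0,"tz":0,"yaw":7.1,"claw":0},{"tx":0,"ty":0,"tz":0.04,"yaw":0,"claw":0},{"tx":0,"ty":0,"tz":0,"yaw":0,"claw":0}]'
python3 - <<'E'
from h import *
s=manip.sense();im=manip.snapshot("wrist");cv2.imwrite("pics/w3.png",im[:,:,::-1])
np.save("w3.npy",np.r_[s["ee_pos"],s["ee_rot"]]);C=cam("wrist",s)
print(proj(C,[[.5465,-.0035,.066],[.6036,.0901,.012],[.483,.1,.032],s["ee_pos"]]))
for b in blobs(im,(5,120,60),(30,255,255),20)[0]: print(b,ray(C,b[1],.066).round(4))
E
```

```text
clock: 2.6
ee_pos: [0.4958, -0.0067, 0.188]
ee_rot: [-0.004, 0.997, -0.082, -0.003]
wrist_force: [-1.6, 0.7, 0.2]
finger_gap: -0.0003
[[307.24474873 162.40157536]
 [190.12783416 105.34408969]
 [209.28859466 246.29531991]
 [321.14818323 306.28073224]]
([130, 0, 10, 4, 28], [133.7, 1.1]) [[0.6663 0.0892 0.066 ]]
([298, 150, 20, 23, 356], [307.5, 161.5]) [[ 0.5471 -0.0038  0.066 ]]
```

View pics/w3.png

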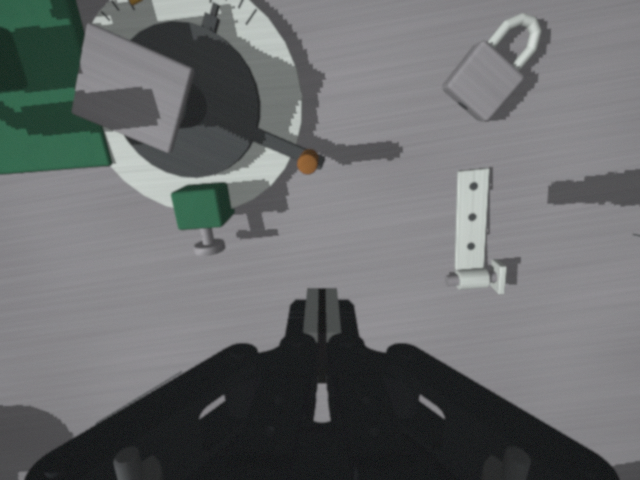

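The wrist view shows the peg at (307,161), and 3D agrees within 1 mm. The fingertips are at (321,300), so the descent spot between plunger and peg is clear. I descend beside the peg.

```bash
python3 -m creep '[{"tx":0,"ty":-0.011,"tz":0.03,"yaw":0,"claw":0},{"tx":0,"ty":0,"tz":0.03,"yaw":0,"claw":0},{"tx":0,"ty":0,"tz":0.03,"yaw":0,"claw":0},{"tx":0,"ty":0,"tz":0.03,"yaw":0,"claw":0},{"tx":0,"ty":0,"tz":0.028,"yaw":0,"claw":0},{"tx":0.01,"ty":0,"tz":0,"yaw":0,"claw":0},{"tx":0.01,"ty":0,"tz":0,"yaw":0,"claw":0},{"tx":0,"ty":0,"tz":0,"yaw":0,"claw":0}]'
python3 -m creep '[{"tx":0.006,"ty":0,"tz":0,"yaw":0,"claw":0},{"tx":0.006,"ty":0.001,"tz":0,"yaw":0,"claw":0},{"tx":0.006,"ty":0.002,"tz":0,"yaw":0,"claw":0},{"tx":0.006,"ty":0.002,"tz":0,"yaw":0,"claw":0},{"tx":0.006,"ty":0.002,"tz":0,"yaw":0,"claw":0},{"tx":0.006,"ty":0.001,"tz":0,"yaw":0,"claw":0},{"tx":0.006,"ty":0.001,"tz":0,"yaw":0,"claw":0},{"tx":0,"ty":0,"tz":0,"yaw":0,"claw":0}]'
python3 - <<'E'
from h import *
s=manip.sense();im=manip.snapshot("top");C=cam("top");print(s["ee_pos"],s["ee_rot"])
cv2.imwrite("pics/crop4.png",cv2.resize(im[170:320,230:370,::-1],None,fx=4,fy=4,interpolation=cv2.INTER_CUBIC))
for b in blobs(im,(5,120,60),(30,255,255),4)[0]:
    if b[0][1]>100: print(b,ray(C,b[1],.05).round(4))
E
```

```text
clock: 3.45
ee_pos: [0.5237, -0.0037, 0.0457]
ee_rot: [-0.006, 0.997, -0.077, 0.003]
wrist_force: [0.7, 0.3, -0.3]
finger_gap: 0.0003
clock: 4.25
ee_pos: [0.5614, -0.0186, 0.0433]
ee_rot: [-0.007, 0.997, -0.077, 0.001]
wrist_force: [0.9, -0.9, 0.1]
finger_gap: 0.0002
[ 0.56137463 -0.01857859  0.0432579 ] [-0.00667598  0.99699428 -0.07717877  0.00112955]
([134, 129, 16, 42, 539], [141.2, 149.7]) [[0.7778 0.3588 0.05  ]]
([287, 169, 201, 311, 39324], [385.1, 344.8]) [[ 0.4114 -0.0811  0.05  ]]
([273, 190, 7, 10, 42], [276.0, 194.7]) [[0.6879 0.11   0.05  ]]
```

View pics/crop4.png

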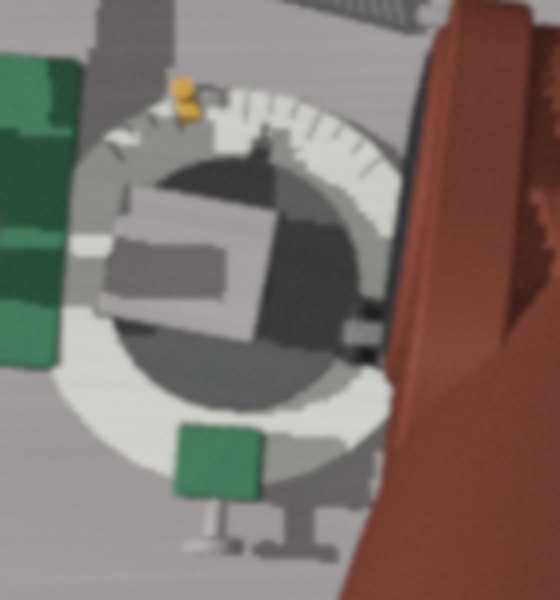

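The pointer has moved to about crop (264,130), roughly -0.21 rad, so contact is good with a TCP-to-peg offset of about 19 mm. The rider (186,98) hasn't moved. I continue most of the way.

```bash
python3 -m creep '[{"tx":0.005,"ty":0,"tz":0,"yaw":0,"claw":0},{"tx":0.005,"ty":0,"tz":0,"yaw":0,"claw":0},{"tx":0.005,"ty":-0.001,"tz":0,"yaw":0,"claw":0},{"tx":0.005,"ty":-0.001,"tz":0,"yaw":0,"claw":0},{"tx":0.005,"ty":-0.001,"tz":0,"yaw":0,"claw":0},{"tx":0.005,"ty":-0.001,"tz":0,"yaw":0,"claw":0},{"tx":0.005,"ty":-0.001,"tz":0,"yaw":0,"claw":0},{"tx":0,"ty":0,"tz":0,"yaw":0,"claw":0}]'
python3 - <<'E'
from h import *
s=manip.sense();C=cam("top")
im=np.mean([manip.snapshot("top") for _ in range(3)],0).astype(np.uint8);print(s["ee_pos"])
w=manip.snapshot("wrist")
a=cv2.resize(im[180:255,240:340,::-1],None,fx=8,fy=8,interpolation=cv2.INTER_CUBIC)[:,:400]
b=cv2.resize(w[:300,:200,::-1],None,fx=2,fy=2)
cv2.imwrite("pics/p5.png",np.hstack([a,b]))
E
```

```text
clock: 5.1
ee_pos: [0.5966, -0.0185, 0.0434]
ee_rot: [-0.007, 0.997, -0.077, 0.001]
wrist_force: [-0.1, 0.2, -0.4]
finger_gap: -0.0002
[ 0.59664332 -0.01851038  0.04344254]
```

View pics/p5.png

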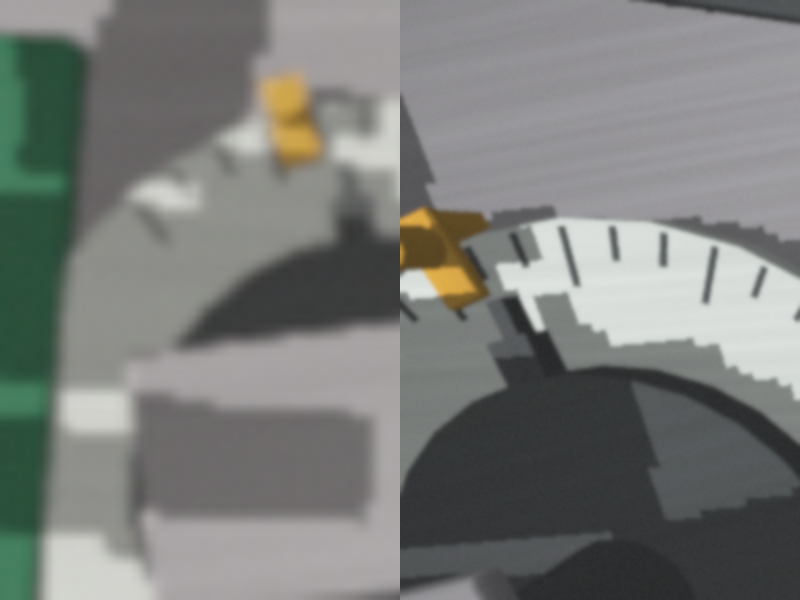

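The right half (wrist) shows the pointer tip at about wrist (53,150) and the rider's inner end running from (25,154) to (44,147), middle (34,150), so a small turn is left. The left half (top) shows tip ≈(284,202) and rider mark ≈(277.7,200).

```bash
python3 - <<'E'
from h import *
s=manip.sense();C=cam("wrist",s);T=cam("top")
c=np.array([.6036,.0901])
def pol(P):
    d=P[:,:2]-c;return np.c_[np.hypot(*d.T),np.arctan2(d[:,1],d[:,0])].round(4)
print("wrist tip",pol(ray(C,[[52.5,150],[55,150]],.018)),"rider",pol(ray(C,[[34.5,150.2],[25,154],[44,146.5]],.016)))
print("top tip",pol(ray(T,[284,201.9],.018)),"rider",pol(ray(T,[277.7,200],.016)))
# ring edge circle fit in the wrist view
w=manip.snapshot("wrist");cv2.imwrite("pics/w5.png",w[:,:,::-1])
P=ray(C,[[2,240],[20,215],[45,196],[80,187],[120,185],[150,192],[180,210]],.026)[:,:2]
A=np.c_[2*P,np.ones(len(P))];q=np.linalg.lstsq(A,(P**2).sum(1),rcond=None)[0]
print("ring fit",q[:2],np.sqrt(q[2]+q[0]**2+q[1]**2))
from scipy.optimize import least_squares
print("r60 fit",least_squares(lambda x:np.hypot(*(P-x).T)-.06,c).x)
E
```

```text
wrist tip [[0.0784 0.0785]
 [0.0781 0.0637]] rider [[0.0811 0.2024]
 [0.0814 0.2683]
 [0.0811 0.137 ]]
top tip [[0.077  0.0875]] rider [[0.0832 0.2277]]
ring fit [0.60046509 0.08489901] 0.06392160565107483
r60 fit [0.60494994 0.08499459]
```

Radii check (78 vs 79 mm, 81 vs 81 mm). Remaining turn is about 0.13 rad, which is 14 mm at the peg. I go 10 mm, then look.

```bash
python3 -m creep '[{"tx":0.002,"ty":-0.001,"tz":0,"yaw":0,"claw":0},{"tx":0.002,"ty":-0.001,"tz":0,"yaw":0,"claw":0},{"tx":0.002,"ty":-0.001,"tz":0,"yaw":0,"claw":0},{"tx":0.002,"ty":-0.001,"tz":0,"yaw":0,"claw":0},{"tx":0.002,"ty":0,"tz":0,"yaw":0,"claw":0},{"tx":0,"ty":0,"tz":0,"yaw":0,"claw":0},{"tx":0,"ty":0,"tz":0,"yaw":0,"claw":0},{"tx":0,"ty":0,"tz":0,"yaw":0,"claw":0}]'
python3 - <<'E'
from h import *
s=manip.sense();print(s["ee_pos"])
im=manip.snapshot("top");w=manip.snapshot("wrist");cv2.imwrite("pics/w6.png",w[:,:,::-1])
a=cv2.resize(im[185:215,265:295,::-1],None,fx=13,fy=13,interpolation=cv2.INTER_CUBIC)
b=cv2.resize(w[100:230,:100,::-1],None,fx=4,fy=4,interpolation=cv2.INTER_CUBIC)
a=cv2.copyMakeBorder(a,0,520-390,0,0,0)
cv2.imwrite("pics/p6.png",np.hstack([a,b]))
E
```

```text
clock: 6.15
ee_pos: [0.6061, -0.0162, 0.0434]
ee_rot: [-0.007, 0.997, -0.077, 0.001]
wrist_force: [-1.7, 0.7, 0.2]
finger_gap: -0.0002
[ 0.60611736 -0.01620351  0.04343888]
```

View pics/p6.png

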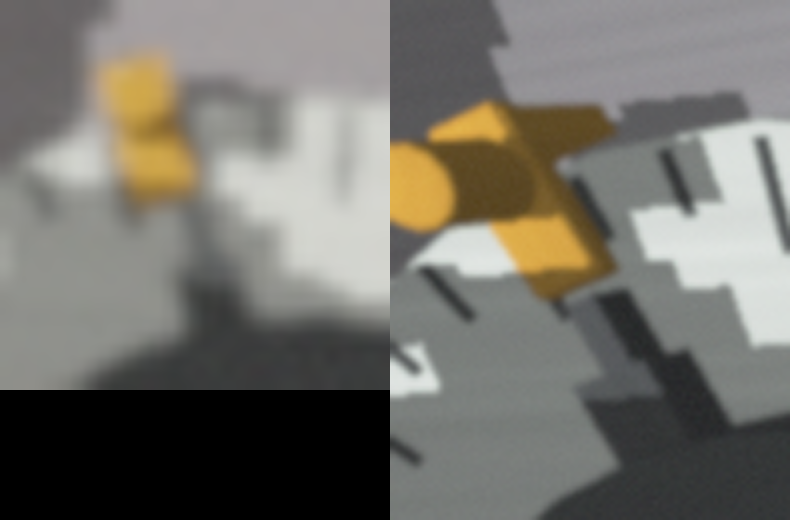

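Left (top): rider inner end at about (163,197) and pointer at about (203,215) in the crop. Right (wrist): tab end corners (550,300) and (617,270), pointer tip (583,297). The pointer is still slightly short of the rider.

```bash
python3 - <<'E'
from h import *
s=manip.sense();C=cam("wrist",s);T=cam("top")
def pol(P):
  for c in ([.6036,.0901],[.604,.088]):
    d=P[:,:2]-c;print("   ",c,np.c_[np.hypot(*d.T),np.arctan2(d[:,1],d[:,0])].round(3).tolist())
W=lambda L:(np.array(L,float)-[390,0])/4+[0,100]
U=lambda L:np.array(L,float)/13+[265,185]
print("W tip L,mid,R");pol(ray(C,W([[566,300],[583,297],[600,294]]),.018))
print("W pointer root top L,R");pol(ray(C,W([[620,465],[690,430]]),.018))
print("W rider end z.016");pol(ray(C,W([[550,300],[584,285],[617,270]]),.016))
print("W rider end z.012");pol(ray(C,W([[550,300],[584,285],[617,270]]),.012))
print("W rider outer z.016");pol(ray(C,W([[430,135],[492,102]]),.016))
print("W screw z.029");pol(ray(C,W([[412,187]]),.029))
print("T tip,base");pol(ray(T,U([[203,215],[215,290]]),.018))
print("T rider end, z.016");pol(ray(T,U([[130,205],[163,197],[195,185]]),.016))
print("T screw");pol(ray(T,U([[138,92]]),.029))
E
```

```text
W tip L,mid,R
    [0.6036, 0.0901] [[0.08, 0.216], [0.079, 0.189], [0.079, 0.162]]
    [0.604, 0.088] [[0.08, 0.242], [0.079, 0.216], [0.079, 0.189]]
W pointer root top L,R
    [0.6036, 0.0901] [[0.06, 0.314], [0.061, 0.136]]
    [0.604, 0.088] [[0.061, 0.349], [0.061, 0.171]]
W rider end z.016
    [0.6036, 0.0901] [[0.081, 0.259], [0.081, 0.197], [0.081, 0.137]]
    [0.604, 0.088] [[0.081, 0.285], [0.081, 0.223], [0.081, 0.164]]
W rider end z.012
    [0.6036, 0.0901] [[0.082, 0.299], [0.081, 0.236], [0.081, 0.176]]
    [0.604, 0.088] [[0.082, 0.325], [0.082, 0.263], [0.081, 0.202]]
W rider outer z.016
    [0.6036, 0.0901] [[0.102, 0.266], [0.103, 0.177]]
    [0.604, 0.088] [[0.102, 0.287], [0.103, 0.197]]
W screw z.029
    [0.6036, 0.0901] [[0.095, 0.211]]
    [0.604, 0.088] [[0.095, 0.234]]
T tip,base
    [0.6036, 0.0901] [[0.079, 0.168], [0.067, 0.172]]
    [0.604, 0.088] [[0.079, 0.195], [0.067, 0.204]]
T rider end, z.016
    [0.6036, 0.0901] [[0.083, 0.292], [0.083, 0.232], [0.084, 0.173]]
    [0.604, 0.088] [[0.083, 0.318], [0.083, 0.258], [0.084, 0.198]]
T screw
    [0.6036, 0.0901] [[0.096, 0.228]]
    [0.604, 0.088] [[0.096, 0.25]]
```

```bash
python3 -m creep '[{"tx":0.001,"ty":-0.0005,"tz":0,"yaw":0,"claw":0},{"tx":0.001,"ty":-0.0005,"tz":0,"yaw":0,"claw":0},{"tx":0.001,"ty":-0.0005,"tz":0,"yaw":0,"claw":0},{"tx":0.0005,"ty":0,"tz":0,"yaw":0,"claw":0},{"tx":0,"ty":0,"tz":0,"yaw":0,"claw":0},{"tx":0,"ty":0,"tz":0,"yaw":0,"claw":0},{"tx":-0.015,"ty":0,"tz":0,"yaw":0,"claw":0},{"tx":-0.015,"ty":0,"tz":0,"yaw":0,"claw":0}]'
python3 -m creep '[{"tx":0,"ty":0,"tz":-0.04,"yaw":0,"claw":0},{"tx":0,"ty":0,"tz":-0.04,"yaw":0,"claw":0},{"tx":0,"ty":0,"tz":-0.04,"yaw":0,"claw":0},{"tx":0,"ty":0,"tz":-0.04,"yaw":0,"claw":0},{"tx":0.01,"ty":-0.04,"tz":0,"yaw":0,"claw":0},{"tx":0.02,"ty":-0.04,"tz":0,"yaw":0,"claw":0},{"tx":0,"ty":0,"tz":0,"yaw":0,"claw":0},{"tx":0,"ty":0,"tz":0,"yaw":0,"claw":0}]'
python3 - <<'E'
from h import *
s=manip.sense();print(s["ee_pos"])
C=cam("wrist",s);w=manip.snapshot("wrist");cv2.imwrite("pics/w7.png",w[:,:,::-1])
u,v=proj(C,[.68,.105,.016])[0].astype(int);u0=max(0,u-60);v0=max(0,v-60);print(u0,v0,proj(C,[[.6036,.0901,.026]]))
cv2.imwrite("pics/p7.png",cv2.resize(w[v0:v0+100,u0:u0+130,::-1],None,fx=6,fy=6,interpolation=cv2.INTER_CUBIC))
E
```

```text
clock: 7.05
ee_pos: [0.5805, -0.0118, 0.0435]
ee_rot: [-0.007, 0.997, -0.077, 0.001]
wrist_force: [-0.1, 0.5, 1.1]
finger_gap: 0.0
clock: 7.85
ee_pos: [0.6168, 0.0275, 0.2049]
ee_rot: [-0.021, 0.999, -0.048, 0.001]
wrist_force: [-0.2, 0.2, 0.1]
finger_gap: 0.0
[0.61681759 0.02747072 0.20486026]
180 87 [[266.13424197 227.77906423]]
```

View pics/p7.png

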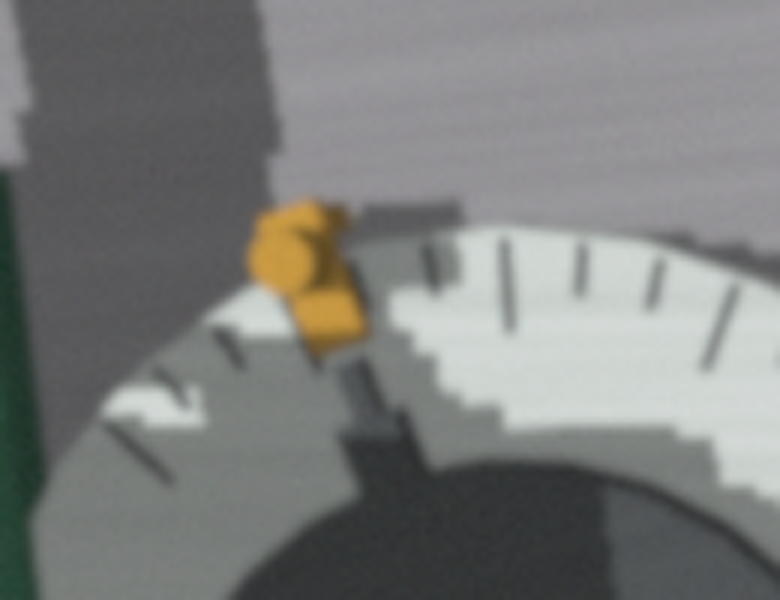

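The pointer tip (353,363) stands right under the rider's inner end, whose middle is about (342,347), and its line runs into the tab. I check this numerically with both cameras.

```bash
python3 - <<'E'
from h import *
s=manip.sense();C=cam("wrist",s);print(s["ee_pos"],s["ee_rot"],s["joint_vel"].round(3))
W=lambda L:np.array(L,float)/6+[180,87]
def pol(n,P):
  for c in ([.6036,.0901],[.604,.088]):
    d=P[:,:2]-c;print(n,np.c_[np.hypot(*d.T),np.arctan2(d[:,1],d[:,0])].round(3).tolist())
pol("tip",ray(C,W([[338,368],[353,364],[368,360]]),.018))
pol("root",ray(C,W([[365,490],[397,480],[430,470]]),.018))
pol("rider.016",ray(C,W([[318,358],[342,347],[367,335]]),.016))
pol("rider.012",ray(C,W([[318,358],[342,347],[367,335]]),.012))
pol("screw",ray(C,W([[284,256]]),.029))
T=cam("top");im=manip.snapshot("top");cv2.imwrite("pics/top7.png",im[:,:,::-1])
for b in blobs(im,(5,120,60),(30,255,255),20)[0]:
  if b[0][1]>100:print(b, ray(T,b[1],.066).round(4), ray(T,b[1],.02).round(4))
E
```

```text
[0.6163238  0.02721887 0.20483106] [-2.12691205e-02  9.98625670e-01 -4.78953374e-02  6.57741846e-04] [-0.007 -0.007 -0.012  0.003  0.001 -0.001]
tip [[0.078, 0.235], [0.077, 0.204], [0.077, 0.172]]
tip [[0.078, 0.263], [0.078, 0.231], [0.077, 0.2]]
root [[0.059, 0.292], [0.059, 0.201], [0.059, 0.107]]
root [[0.059, 0.328], [0.059, 0.237], [0.059, 0.144]]
rider.016 [[0.08, 0.272], [0.08, 0.22], [0.081, 0.165]]
rider.016 [[0.08, 0.299], [0.08, 0.246], [0.081, 0.192]]
rider.012 [[0.08, 0.287], [0.08, 0.234], [0.081, 0.179]]
rider.012 [[0.08, 0.314], [0.081, 0.261], [0.081, 0.206]]
screw [[0.095, 0.214]]
screw [[0.095, 0.236]]
([134, 129, 16, 42, 537], [141.3, 149.7]) [[0.7729 0.3535 0.066 ]] [[0.7868 0.3684 0.02  ]]
```

The pointer is at 0.204 rad and the rider at 0.214 to 0.22 rad (limit 0.06). That's good, so I move to the outer side of the plunger.

```bash
python3 -m creep '[{"tx":-0.0375,"ty":-0.012,"tz":0,"yaw":0,"claw":0},{"tx":-0.0375,"ty":-0.012,"tz":0,"yaw":0,"claw":0},{"tx":-0.0375,"ty":-0.012,"tz":0,"yaw":0,"claw":0},{"tx":-0.0375,"ty":-0.012,"tz":0,"yaw":0,"claw":0},{"tx":-0.0375,"ty":-0.012,"tz":0,"yaw":0,"claw":0},{"tx":0,"ty":0,"tz":0,"yaw":0,"claw":0},{"tx":0,"ty":0,"tz":0,"yaw":0,"claw":0},{"tx":0,"ty":0,"tz":0,"yaw":0,"claw":0}]'
python3 - <<'E'
from h import *
s=manip.sense();print(s["ee_pos"],s["ee_rot"],s["joints"].round(2))
C=cam("wrist",s);w=manip.snapshot("wrist");cv2.imwrite("pics/w8.png",w[:,:,::-1])
print(proj(C,[[.478,.101,.032],s["ee_pos"]]))
for b in blobs(w,(5,120,60),(30,255,255),20)[0]:print(b,ray(C,b[1],.066).round(4), ray(C,b[1],.02).round(4))
E
```

```text
clock: 8.75
ee_pos: [0.433, 0.0715, 0.2087]
ee_rot: [-0.034, 0.999, -0.027, 0.001]
wrist_force: [0.4, 0.3, -0.8]
finger_gap: -0.0001
[0.43303241 0.07153871 0.2086725 ] [-0.03444581  0.99904195 -0.02696253  0.00129704] [-0.05  0.14 -0.42  1.02  0.07  3.14]
[[299.73470492 162.73687792]
 [321.04686408 306.21304586]]
```

View pics/w8.png

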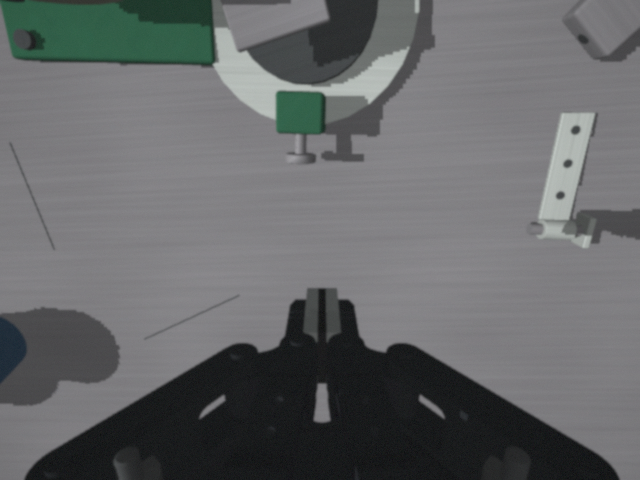

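The wrist view shows the plunger face at (300,158) ahead of the fingers, the block, and nothing else nearby. Joint 6 is at its 3.14 limit and tilts the tool, so I turn the tool back by 16°.

```bash
python3 -m creep '[{"tx":0,"ty":0,"tz":0,"yaw":-8,"claw":0},{"tx":0,"ty":0,"tz":0,"yaw":-8,"claw":0},{"tx":0,"ty":0,"tz":0,"yaw":0,"claw":0},{"tx":0,"ty":0,"tz":0,"yaw":0,"claw":0},{"tx":0,"ty":0,"tz":0,"yaw":0,"claw":0},{"tx":0,"ty":0,"tz":0,"yaw":0,"claw":0},{"tx":0,"ty":0,"tz":0,"yaw":0,"claw":0},{"tx":0,"ty":0,"tz":0,"yaw":0,"claw":0}]'
python3 - <<'E'
from h import *
s=manip.sense();R=cam("wrist",s);w,x,y,z=s["ee_rot"];M=Rn.from_quat([x,y,z,w]).as_matrix()
print(s["ee_pos"],M.round(3),s["joints"].round(2))
p=np.load("w2.npy");
C=cam("wrist",{"ee_pos":np.array([0.43303241,0.07153871,0.2086725]),"ee_rot":[-0.03444581,0.99904195,-0.02696253,0.00129704]})
P=ray(C,[[300,158],[300,154]],[.032,.046][0]);print("face",P,ray(C,[300,154],.046),ray(C,[[277,92],[324,92],[277,133],[324,133]],.046))
print("to go in tool axes to (.44,.103,.025):",(np.array([.44,.103,.025])-s["ee_pos"])@M)
E
```

```text
clock: 9.6
ee_pos: [0.4322, 0.072, 0.2084]
ee_rot: [-0.034, 0.993, 0.112, 0.005]
wrist_force: [-0.6, 0.2, 0.3]
finger_gap: 0.0001
[0.43222262 0.07198099 0.20841138] [[ 0.975  0.224  0.003]
 [ 0.223 -0.972  0.069]
 [ 0.019 -0.067 -0.998]] [-0.05  0.14 -0.42  1.02  0.07  2.86]
face [[0.48216428 0.10053737 0.032     ]
 [0.48566685 0.10028048 0.032     ]] [[0.48690725 0.098383   0.046     ]] [[0.53700373 0.11358068 0.046     ]
 [0.53478155 0.07535014 0.046     ]
 [0.50509134 0.11660115 0.046     ]
 [0.5030765  0.07697847 0.046     ]]
to go in tool axes to (.44,.103,.025): [ 0.01109602 -0.01621328  0.18513889]
```

```bash
python3 -m creep '[{"tx":0,"ty":0,"tz":0,"yaw":7,"claw":0},{"tx":0.0075,"ty":-0.016,"tz":0,"yaw":0,"claw":0},{"tx":0,"ty":0,"tz":0.037,"yaw":0,"claw":0},{"tx":0,"ty":0,"tz":0.037,"yaw":0,"claw":0},{"tx":0,"ty":0,"tz":0.037,"yaw":0,"claw":0},{"tx":0,"ty":0,"tz":0.037,"yaw":0,"claw":0},{"tx":0,"ty":0,"tz":0.036,"yaw":0,"claw":0},{"tx":0,"ty":0,"tz":0,"yaw":0,"claw":0}]'
python3 - <<'E'
from h import *
s=manip.sense();w,x,y,z=s["ee_rot"];M=Rn.from_quat([x,y,z,w]).as_matrix()
print(s["ee_pos"],M.round(3),s["joints"].round(2),s["wrist_force"])
for t in ([.467,.1015,.027],[.485,.1,.027]):print("to",t,((np.array(t)-s["ee_pos"])@M).round(4))
E
```

```text
clock: 10.4
ee_pos: [0.4353, 0.1014, 0.0229]
ee_rot: [-0.035, 0.998, 0.052, -0.0]
wrist_force: [0.3, 0.3, 0.5]
finger_gap: 0.0001
[0.43528267 0.10143034 0.02289332] [[ 0.995  0.103 -0.004]
 [ 0.103 -0.992  0.069]
 [ 0.003 -0.069 -0.998]] [ 0.01  0.39 -0.66  0.53  0.07  3.05] [0.34339248 0.33193735 0.5420006 ]
to [0.467, 0.1015, 0.027] [ 0.0316  0.0029 -0.0042]
to [0.485, 0.1, 0.027] [ 0.0493  0.0063 -0.0044]
```

```bash
python3 -m creep '[{"tx":0.01,"ty":0.001,"tz":-0.004,"yaw":0,"claw":0},{"tx":0.01,"ty":0.001,"tz":0,"yaw":0,"claw":0},{"tx":0.006,"ty":0.001,"tz":0,"yaw":0,"claw":0},{"tx":0.003,"ty":0,"tz":0,"yaw":0,"claw":0},{"tx":0.003,"ty":0.001,"tz":0,"yaw":0,"claw":0},{"tx":0.003,"ty":0,"tz":0,"yaw":0,"claw":0},{"tx":0.003,"ty":0.001,"tz":0,"yaw":0,"claw":0},{"tx":0,"ty":0,"tz":0,"yaw":0,"claw":0}]'
python3 -m creep '[{"tx":0.002,"ty":0,"tz":0,"yaw":0,"claw":0},{"tx":0.002,"ty":0.001,"tz":0,"yaw":0,"claw":0},{"tx":0.002,"ty":0,"tz":0,"yaw":0,"claw":0},{"tx":0,"ty":0,"tz":0,"yaw":0,"claw":0},{"tx":0,"ty":0,"tz":0,"yaw":0,"claw":0},{"tx":0,"ty":0,"tz":0,"yaw":0,"claw":0},{"tx":0,"ty":0,"tz":0,"yaw":0,"claw":0},{"tx":0,"ty":0,"tz":0,"yaw":0,"claw":0}]'
```

```text
clock: 11.2
ee_pos: [0.4772, 0.1001, 0.0301]
ee_rot: [-0.035, 0.998, 0.052, 0.004]
wrist_force: [-2.0, -0.1, 1.4]
finger_gap: 0.0002
clock: 12.0
ee_pos: [0.483, 0.0997, 0.0301]
ee_rot: [-0.034, 0.998, 0.052, 0.003]
wrist_force: [-3.0, -0.9, 1.5]
finger_gap: -0.0002
```

```bash
python3 -m creep '[{"tx":0.001,"ty":0,"tz":0,"yaw":0,"claw":0},{"tx":0.001,"ty":0,"tz":0,"yaw":0,"claw":0},{"tx":0.001,"ty":0,"tz":0,"yaw":0,"claw":0},{"tx":0,"ty":0,"tz":0,"yaw":0,"claw":0},{"tx":0,"ty":0,"tz":0,"yaw":0,"claw":0},{"tx":0,"ty":0,"tz":0,"yaw":0,"claw":0},{"tx":0,"ty":0,"tz":0,"yaw":0,"claw":0},{"tx":0,"ty":0,"tz":0,"yaw":0,"claw":0}]'
python3 - <<'E'
from h import *
s=manip.sense();print(s["wrist_force"]);w=manip.snapshot("wrist");t=manip.snapshot("side")
a=w[150:350,220:420,::-1];b=t[240:340,210:310,::-1]
cv2.imwrite("pics/p9.png",np.hstack([cv2.resize(a,(400,400)),cv2.resize(b,(400,400),interpolation=cv2.INTER_CUBIC)]))
E
```

```text
clock: 12.8
ee_pos: [0.4832, 0.0997, 0.0297]
ee_rot: [-0.034, 0.998, 0.052, 0.001]
wrist_force: [-11.9, -1.6, 8.2]
finger_gap: 0.0001
[-11.94387176  -1.61120787   8.18238255]
```

View pics/p9.png

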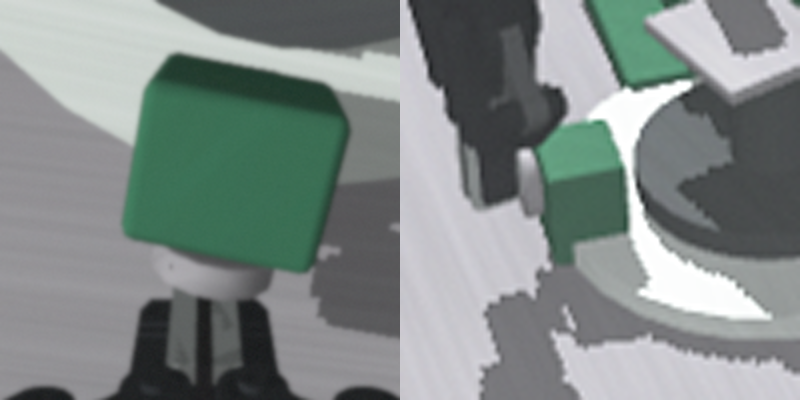

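The force rose from 3 to 12 N with no further travel, at TCP x = 0.483, which is the predicted home position. The disc sits against the block in both views. I retract and check numerically, as my 12 views are used.

```bash
python3 -m creep '[{"tx":-0.01,"ty":0,"tz":0,"yaw":0,"claw":0},{"tx":-0.02,"ty":0,"tz":0,"yaw":0,"claw":0},{"tx":-0.02,"ty":0,"tz":0,"yaw":0,"claw":0},{"tx":0,"ty":0,"tz":-0.04,"yaw":0,"claw":0},{"tx":0,"ty":0,"tz":-0.04,"yaw":0,"claw":0},{"tx":0,"ty":0,"tz":-0.04,"yaw":0,"claw":0},{"tx":-0.03,"ty":0,"tz":-0.04,"yaw":0,"claw":0},{"tx":0,"ty":0,"tz":0,"yaw":0,"claw":0}]'
python3 - <<'E'
from h import *
s=manip.sense();print(s["ee_pos"],s["wrist_force"])
T=cam("top");im=manip.snapshot("top");old=np.ascontiguousarray(cv2.imread("pics/top0.png")[:,:,::-1])
cv2.imwrite("pics/top9.png",im[:,:,::-1])
for n,i in(("old",old),("new",im)):
  for b in blobs(i,(5,120,60),(30,255,255),20)[0]:
    if 100<b[0][1]<300 and b[0][4]<800:
      P=ray(T,b[1],.06)[0];d=P[:2]-[.6036,.0901];print(n,b,P.round(4),"r",np.hypot(*d).round(4),"lever->ring ang",(np.arctan2(d[1],d[0])+np.pi/2).round(3))
# shift of loose things / changes: difference mask
d=cv2.absdiff(old,im).max(2)>40;n,l,st,ce=cv2.connectedComponentsWithStats(cv2.morphologyEx(d.astype(np.uint8),cv2.MORPH_OPEN,np.ones((2,2))))
print([(st[k].tolist()) for k in range(1,n) if st[k][4]>12])
# plunger column profile below block, px rows 294..312
print("old",cv2.cvtColor(old,7)[292:312,276:292:1].min(1),"\nnew",cv2.cvtColor(im,7)[292:312,276:292].min(1))
E
```

```text
clock: 13.7
ee_pos: [0.4067, 0.0804, 0.1934]
ee_rot: [-0.034, 0.998, 0.052, 0.007]
wrist_force: [0.1, -0.1, -0.8]
finger_gap: -0.0001
[0.40673727 0.08040469 0.19343343] [ 0.05782154 -0.06703531 -0.7859352 ]
old ([133, 129, 17, 42, 553], [141.2, 149.6]) [0.7749 0.3556 0.06  ] r 0.316 lever->ring ang 2.569
old ([273, 190, 7, 10, 45], [276.0, 194.7]) [0.6859 0.1094 0.06  ] r 0.0845 lever->ring ang 1.801
old ([392, 191, 20, 19, 219], [401.6, 200.2]) [ 0.6713 -0.1201  0.06  ] r 0.2208 lever->ring ang 0.311
old ([335, 266, 9, 9, 60], [338.9, 269.8]) [ 0.5464 -0.0017  0.06  ] r 0.1081 lever->ring ang -0.557
new ([133, 129, 17, 42, 551], [141.2, 149.7]) [0.7747 0.3556 0.06  ] r 0.3159 lever->ring ang 2.569
new ([273, 190, 7, 10, 44], [276.0, 194.7]) [0.6859 0.1094 0.06  ] r 0.0845 lever->ring ang 1.801
new ([392, 191, 20, 19, 218], [401.7, 200.2]) [ 0.6712 -0.1203  0.06  ] r 0.221 lever->ring ang 0.311
new ([341, 221, 9, 9, 61], [345.4, 224.9]) [ 0.6277 -0.0158  0.06  ] r 0.1086 lever->ring ang 0.223
[[279, 207, 4, 4, 15], [305, 207, 11, 10, 88], [262, 213, 27, 14, 198], [342, 221, 45, 15, 324], [294, 224, 9, 14, 70], [331, 227, 7, 6, 30], [320, 231, 7, 6, 35], [336, 236, 3, 6, 14], [346, 238, 4, 7, 21], [290, 241, 11, 14, 88], [259, 242, 24, 19, 246], [332, 251, 6, 9, 28], [316, 256, 19, 14, 136], [336, 265, 46, 16, 392], [296, 298, 5, 4, 14], [295, 303, 20, 9, 111], [287, 306, 5, 4, 18], [212, 342, 187, 138, 22782], [416, 346, 224, 58, 7683], [446, 438, 194, 42, 7476]]
old [ 82  75  78  88  97  98  98  96  94  93  92  93  95  80  72  73  92 122
 129 130] 
new [ 88  82  81  74  78  78  80  94 120 137 138 138 136 138 140 139 139 138
 138 139]
```

```bash
python3 -c "
from workcell import manip
print(manip.job_done())"
```

```text
the job is handed in; nothing more can be done
None
```

The rest is set to the rider and the lock plunger is pushed home. I handed the job in at 13.7 s of the 54 s; it gives no verdict.

I pushed the peg round the arc with closed fingers until the pointer met the rider, backed off and checked with the wrist camera. Then I pushed the plunger in and retracted clear of everything.

**Last checks:**
- **Pointer against rider:** the final top view puts the ring at 0.223 rad, measured from the peg. The rider is at about 0.21–0.235 rad, so the error is about 0.01–0.02 rad against the 0.06 limit.
- **Earlier disagreement:** before the last nudge, the wrist camera gave about 0.02 rad still to go and the top camera about 0.06. I pushed a middle amount. The wrist check after it put the pointer at 0.204 and the rider at 0.214–0.22.
- **Plunger:** its edge moved about 16 mm in the top view. The push force rose from 3 to 12 N with no further travel, which shows it reached its stop.
- **Left alone:** the rider, crank handle and washer are in the same pixels as at the start. The padlock and file show no change between the first and last top views. The gate hinge could not be checked that way, because the arm's image covers its area.

**Problems on the way:**
- The first two moves were refused because their rows lacked keys.
- Joint 6 reached its range end, which tilted the tool about 4°. I turned it back before pushing the plunger.

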